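# Take the tall tape roll off its post and hold it ready over the tub

### The arm

A 7-joint arm with a two-finger parallel gripper is mounted at the origin on the work surface; the furniture and walls round the work are solid. World frame = base frame: x ahead of the robot, y to its left, z up, the work surface at z = 0. Lengths are in m, angles in rad, forces in N, time in s.
With the tool pointing down it reaches from about 0.35 to 0.775 m from the base axis. Payload 3.1 kg.
Tool frame: the origin (TCP) lies midway between the tips of the shut fingers; the grasp point (between the pads) lies 19 mm behind it; y points along the fingers, z is the direction in which the jaws open and shut, and the axes are right-handed (so a half turn about y gives the same grasp; the last joint's range is limited). The gripper opens to 85 mm and grips with 20 to 120 N. Pads are 22 mm wide; open, the fingers measure 114 mm over their backs; the gripper's body (76 mm by 85 mm) begins 54 mm behind the grasp point. The pads swing forward as they close: fully open they stand 13 mm farther back than shut.
Start: joints at [-1.236, 0.311, 0.014, 1.512, -0.004, 1.319, -0.027], TCP at [0.202, 0.511, 0.231] pointing down, gripper open.
Joint ranges: [-2.7, 2.7], [-0.3, 1.91], [-1.27, 1.3], [0.12, 2.57], [-1.44, 4.58], [0.2, 2.03], [-3.05, 3.05]. Speed limits (rad/s): [2.79, 2.79, 3.14, 3.14, 3.14, 3.14, 3.14].

### API

Orientations are given as a unit quaternion [w, x, y, z].
In Python, from cell import status, imaging, ticket gives the robot as it stands.
- The arm moves only by the tool drive_tool, never from a script. Its argument "commands" is a list that holds one entry, the list of rows, each a list of 5 numbers: the shift along the tool's x, y, z in cm, then the turn about the tool's y in degrees, then the opening, from 0 (shut) to 1 (fully open). In form: [[[dx, dy, dz, twist, fingers], ...]]. A call has 1 to 12 rows; each row shifts and turns the commanded pose from where the row before left it, along the tool's axes as they then stand; what a row does not reach is not made up. A row lasts 1/10 s, in which the tool goes at most 50 mm and 8.59 degrees, less where a joint would pass 70% of its speed; a pose out of reach is approached as far as the arm can. A call with a gripper value outside its range is refused whole. The fingers move at their own pace and stop on an object; "newtons" is the grip in N (left out, the last holds). Time passes only in rows, so rows that do not move let the fingers close. It gives the time, the measured TCP pose, the force and the opening at its end, in the units of the state.
- status.read_state(): the state, without advancing time (a new reading comes with each control period).
- imaging.camera(name): name is "side" or "top" or "wrist"; returns a dict with "img" (400x640x3 uint8, red, green, blue), "mtx" (3x3 intrinsics, pixels), "k1" (the pictures are not rectified: a ray, as slopes to the right and down, at radius r is drawn at 1 + k1 r^2 times it, then the intrinsics apply), "view" (4x4, takes a point from world to camera coordinates); the wrist camera has in their place "mount" (4x4, takes a point from camera to tool coordinates, whose origin is the TCP and whose axes are the tool frame's). Camera axes: x right, y up, looking along -z (the intrinsics and any distortion apply to the point x, -y, -z); pixel columns grow to the right and rows downward; lengths in m; the calibration is good to about 2 mm. A picture is of the moment at which its call begins: read the wrist's pose just before it. There is no depth.
- ticket.hand_in(): hands the job in, once; it reports no verdict.
The state is a dict: "time_s": time; "joint_pos": joint angles; "joint_vel": joint speeds; "effort": joint torques, N m; "tcp_pos": TCP position; "orientation": TCP orientation; "ft_force": force on the tool from outside, world axes, zero at the start; "wrist_torque": the same for the moment, N m; "opening": opening from 0.0 (shut) to 1.0 (fully open).
Only numpy, scipy, OpenCV 4.12 (cv2) and the standard library are available. Lean on these libraries where they do the work, as an engineer would, in place of code of your own. Each camera call takes 0.05 s, during which the arm holds its last target.

### The job

Someone is about to label the frosting tub that stands out in the working area with nothing on its lid. Slide the taller of the two rolls of paper tape straight up off its post, keeping it level, and finish still holding it in the gripper: level and still, about 10 cm above the middle of that tub's lid, so that a strip can be pulled off it. Do not put it down or touch the tub with it, and leave the other roll, the tub and the things around them where they are.

Things in the scene. Friction and masses are not known exactly. Their poses are not given: they have to be found in the camera images.
- tall_roll_center (a point): the taller roll of paper tape: a plain cream-white ring with a brown cardboard core, outer diameter 58 mm, 52 mm tall, hole 27 mm across, 0.08 to 0.17 kg, rigid. This point is its centre, half-way up on its axis; z is the roll's axis and points up at the start. It starts loose on the post of stand_a, its underside 14 mm above the table, so the post shows 16 mm above the roll
- flat_roll_center (a point): the other roll, to be left alone: same look and diameter (58 mm, hole 27 mm) but only 24 mm tall, on the post of stand_b. This point is its centre, half-way up
- stand_a_top (a point): top end of the upright post that carries the tall roll, 82 mm above the table. The post is a round steel rod of 16 mm diameter with a domed end, so the roll fits loosely; it stands on a round steel base, 96 mm across and 11 mm high, with a black collar 44 mm across whose top, the roll's seat, is 14 mm above the table. The stand cannot move. z is up
- stand_b_top (a point): top end of the post of the second, identical stand, which carries the flat roll
- lid_center (a point): centre of the top of the closed, bare lid of the round cream frosting tub that stands in the working area (205 mm across, 106 mm high, loose). z is up
- foil_liners: nested stack of foil baking cups, 72 mm across, 61 mm tall, loose, about 12 cm behind (farther from the robot than) the tall roll; origin at the centre of its underside
- timer: small white wind-up kitchen timer with a red knob, 62 mm across, 44 mm tall, loose, about 11 cm behind the flat roll; origin at the centre of its underside
- deli_cup: clear deli cup with orange contents, 109 mm across, 72 mm tall, loose at the front right; origin at the centre of its underside

How it is judged:
On the way:
1. the tall roll is clear above the end of its post, gripped and level (z of tall_roll_center in the frame of stand_a_top above 0.028 m and angle between tall_roll_center's own z axis and vertical below 0.3 rad and contact force between tall_roll and the fingers above 1 N), for 0.1 s.
At the end, for the whole second after the job is handed in: Only the gripper holds the tall roll: centre 75 to 175 mm above the lid and within 35 mm of its centre seen from above, axis within 8 degrees of upright, slower than 20 mm/s and 0.15 rad/s, touching neither tub nor stand; tub and flat roll within 30 mm of their starts (horizontal distance between tall_roll_center and lid_center below 0.035 m and z of tall_roll_center in the frame of lid_center between 0.075 and 0.175 m and angle between tall_roll_center's own z axis and vertical below 0.14 rad and linear speed of tall_roll below 0.02 m/s and angular speed of tall_roll below 0.15 rad/s and contact force between tall_roll and the fingers above 1 N and contact force between tall_roll and tub below 0.05 N and contact force between tall_roll and stand_a below 0.05 N and distance of each of lid_center, flat_roll_center from where it was at the start of the episode below 0.03 m); the arm keeps its last pose, push and grip.
It fails at once if the tall roll is tipped more than 20 degrees (angle between tall_roll_center's own z axis and vertical above 0.35 rad).
It fails at once if the roll is pressed on the tub (contact force between tall_roll and tub above 1 N).
It fails at once if the tub, the flat roll or another thing is displaced by more than 3 cm (distance of any of lid_center, flat_roll_center, foil_liners, timer, deli_cup from where it was at the start of the episode above 0.03 m).
It also fails if it takes over 43 s, if anything falls off the work surface, if the arm or the gripper's body presses on something with over 40 N, if the wrist force passes 120 N, or if a joint passes its speed limit or range.

## Working session

There is one attempt and no reset: what is moved stays moved. The work goes in short steps, Python scripts to look and compute and a tool call to move; the robot and the scene stay as the last step left them, time stands still between calls to the robot, and variables do not carry over. Pictures are saved under pics/ and viewed, and the job is handed in when it is done.

Besides the shell and the picture viewer there is one more tool, called after ">>>" as name(argument=value, ...), one argument or row to a line, values as JSON. drive_tool: Moves the arm, as the interface text tells. Its arguments: {"type":"object","properties":{"commands":{"type":"array","items":{"type":"array","items":{"type":"array","items":{"type":"number"}}}},"newtons":{"type":"number"}},"required":["commands"]}

```bash
mkdir -p pics; ls; python3 - <<'E'
from cell import status, imaging
import cv2,numpy as np
s=status.read_state();print(s)
for n in ["side","top","wrist"]:
    c=imaging.camera(n);cv2.imwrite(f"pics/{n}0.png",c["img"][:,:,::-1])
    print(n,{k:np.round(v,4).tolist() for k,v in c.items() if k!="img"})
E
```

```text
pics
{'time_s': 0.0, 'joint_pos': array([-1.23569809,  0.31173791,  0.01398433,  1.51309818, -0.00440123,
        1.31920385, -0.02719259]), 'joint_vel': array([ 8.52248399e-05,  1.12400893e-03, -6.00324861e-04, -9.31979132e-04,
        8.22799018e-04,  3.05400424e-04,  6.57415760e-04]), 'effort': array([ 4.63561482e-04, -3.79903936e+01,  1.46460738e-01, -2.30591959e+01,
        1.24051014e-02,  1.35857676e-02, -2.77355065e-05]), 'tcp_pos': array([0.20207899, 0.51072334, 0.23019775]), 'orientation': array([-0.69375538,  0.69544515, -0.13252686,  0.13227296]), 'ft_force': array([ 0.57600637, -0.97741348,  0.48546596]), 'wrist_torque': array([-0.00781292,  0.05293214,  0.01184051]), 'opening': 0.99889926854556}
side {'mtx': [[499.59, 0.0, 325.7628], [0.0, 499.59, 205.0322], [0.0, 0.0, 1.0]], 'k1': 0.0224, 'view': [[0.9228, -0.3848, -0.0179, -0.4934], [0.182, 0.3948, 0.9006, -0.1428], [-0.3395, -0.8343, 0.4344, -1.3326], [0.0, 0.0, 0.0, 1.0]]}
top {'mtx': [[380.2457, 0.0, 314.4326], [0.0, 380.2457, 204.2032], [0.0, 0.0, 1.0]], 'k1': -0.0611, 'view': [[-0.0115, -0.9996, 0.0274, -0.0766], [0.9973, -0.0095, 0.0726, -0.5416], [-0.0723, 0.0282, 0.997, -1.3739], [0.0, 0.0, 0.0, 1.0]]}
wrist {'mtx': [[313.5286, 0.0, 317.1848], [0.0, 313.5286, 206.7966], [0.0, 0.0, 1.0]], 'k1': 0.0087, 'mount': [[0.0011, -0.9583, -0.2858, -0.0725], [-0.0002, 0.2858, -0.9583, -0.1426], [1.0, 0.0011, 0.0001, 0.0], [0.0, 0.0, 0.0, 1.0]]}
```

View pics/side0.png

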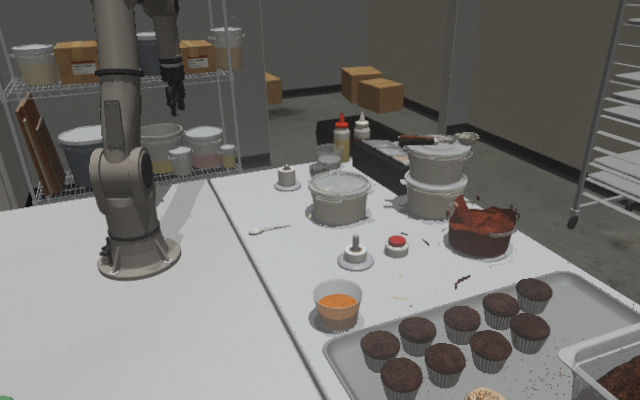

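View pics/top0.png

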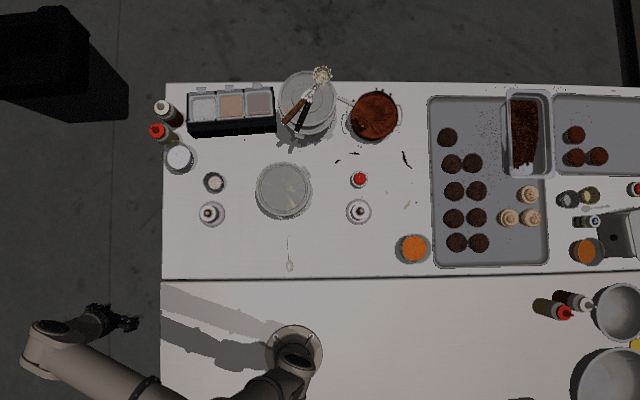

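View pics/wrist0.png

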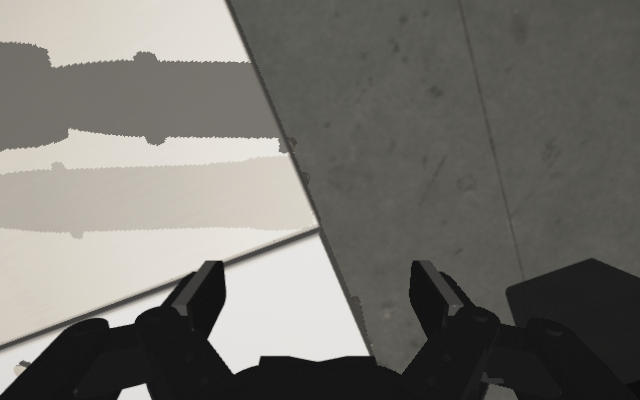

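```bash
cat > h.py <<'E'
import cv2,numpy as np
from cell import status, imaging
from scipy.spatial.transform import Rotation as Rn
def R(s):
    q=s["orientation"];return Rn.from_quat([q[1],q[2],q[3],q[0]]).as_matrix()
def view(c,s):
    if "view" in c: return c["view"]
    T=np.eye(4);T[:3,:3]=R(s);T[:3,3]=s["tcp_pos"]
    return np.linalg.inv(T@c["mount"])
def ray(c,V,u,v):
    m=c["mtx"];d=np.array([(u-m[0,2])/m[0,0],(v-m[1,2])/m[1,1]]);p=d.copy()
    for _ in range(20): p=d/(1+c["k1"]*(p@p))
    o=-V[:3,:3].T@V[:3,3]
    return o,V[:3,:3].T@np.array([p[0],-p[1],-1])
def atz(c,V,u,v,z):
    o,d=ray(c,V,u,v);return o+d*(z-o[2])/d[2]
def proj(c,V,P):
    P=np.atleast_2d(P);q=P@V[:3,:3].T+V[:3,3];p=np.stack([q[:,0]/-q[:,2],q[:,1]/q[:,2]],1)
    p=p*(1+c["k1"]*(p**2).sum(1,keepdims=True));return p*[c["mtx"][0,0],c["mtx"][1,1]]+c["mtx"][:2,2]
def circ(c,V,x,y,z,r,n=48):
    t=np.linspace(0,2*np.pi,n,endpoint=False);return proj(c,V,np.stack([x+r*np.cos(t),y+r*np.sin(t),0*t+z],1))
E
python3 - <<'E'
from h import *
s=status.read_state();print(np.round(R(s),3))
c=imaging.camera("top");V=c["view"];im=c["img"][:,:,::-1]
for n,(u,v,z) in dict(tallpost=(208,210,.082),lid=(283.5,189.5,.106),flatpost=(357.5,209,.082),liners=(214,181.5,.061)).items(): print(n,atz(c,V,u,v,z).round(4))
A=cv2.resize(im[160:240,160:320],None,fx=5,fy=5,interpolation=cv2.INTER_CUBIC)
cv2.imwrite("pics/t1.png",A)
c=imaging.camera("side");im=c["img"][:,:,::-1]
A=cv2.resize(im[130:250,260:420],None,fx=5,fy=5,interpolation=cv2.INTER_CUBIC)
cv2.imwrite("pics/s1.png",A)
E
```

```text
[[ 0.93  -0.001  0.368]
 [-0.368 -0.002  0.93 ]
 [ 0.    -1.    -0.002]]
tallpost [0.5196 0.2915 0.082 ]
lid [0.5864 0.0262 0.106 ]
flatpost [ 0.5179 -0.2319  0.082 ]
liners [0.6224 0.2763 0.061 ]
```

View pics/t1.png

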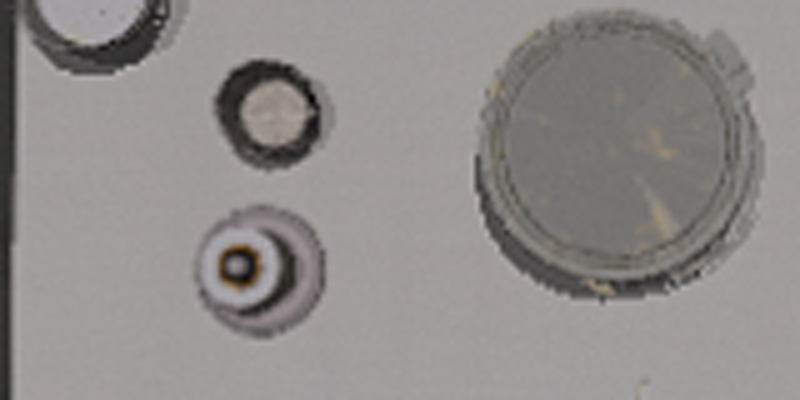

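View pics/s1.png

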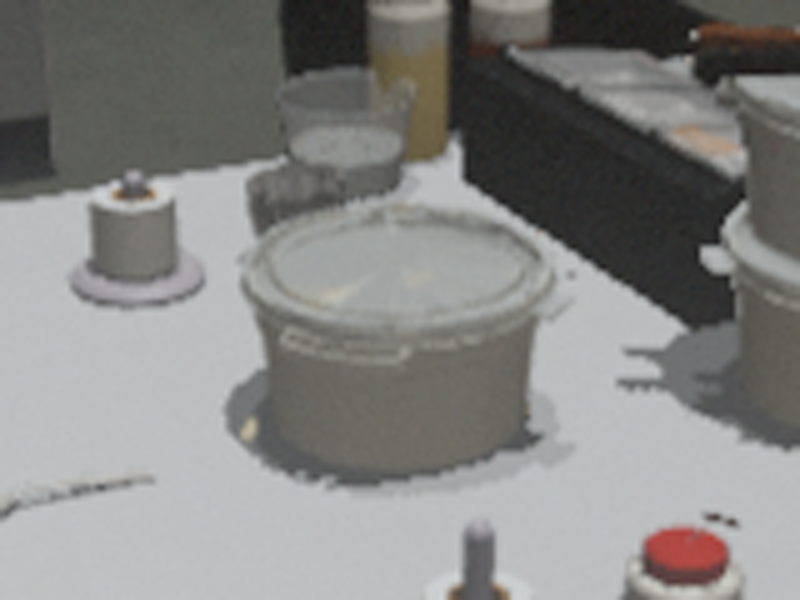

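```bash
python3 - <<'E'
from h import *
c=imaging.camera("top");V=c["view"]
for n,(u,v,z) in dict(base=(212.2,214.2,.011),rolltop=(207.8,213.4,.066),post=(207.4,212.8,.082),lidin=(283,188,.106)).items(): print(n,atz(c,V,u-.4,v-.4,z).round(4))
x,y=.517,.2935;lx,ly=.590,.027
def draw(c,box,name,f=5):
    V=c["view"];a,b,w,h=box
    A=cv2.resize(c["img"][b:b+h,a:a+w,::-1],None,fx=f,fy=f,interpolation=cv2.INTER_CUBIC)
    for X,Y,z,r,col in [(x,y,.011,.048,(0,0,255)),(x,y,.066,.029,(0,255,0)),(x,y,.082,.004,(255,0,0)),(lx,ly,.106,.1025,(0,255,0)),(lx,ly,.106,.003,(0,0,255))]:
        p=(circ(c,V,X,Y,z,r)+.5-[a,b])*f-.5
        cv2.polylines(A,[np.round(p).astype(int)],True,col,1)
    cv2.imwrite(name,A)
draw(c,(160,160,160,80),"pics/t2.png");draw(imaging.camera("side"),(260,130,160,100),"pics/s2.png")
E
```

```text
base [0.5097 0.2952 0.011 ]
rolltop [0.5099 0.2975 0.066 ]
post [0.5112 0.2949 0.082 ]
lidin [0.593  0.0292 0.106 ]
```

View pics/t2.png

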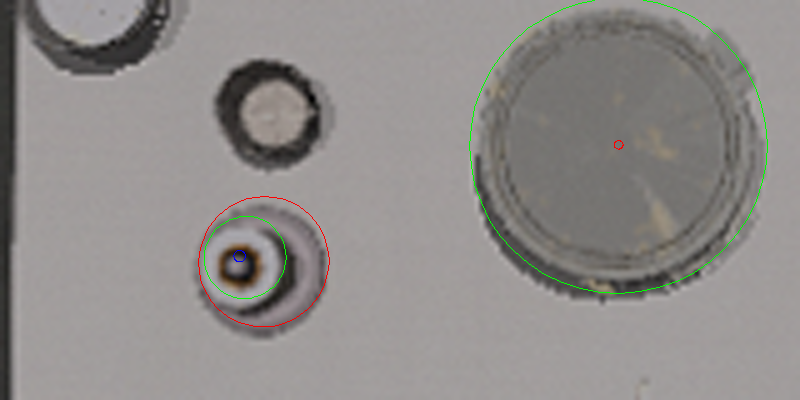

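View pics/s2.png

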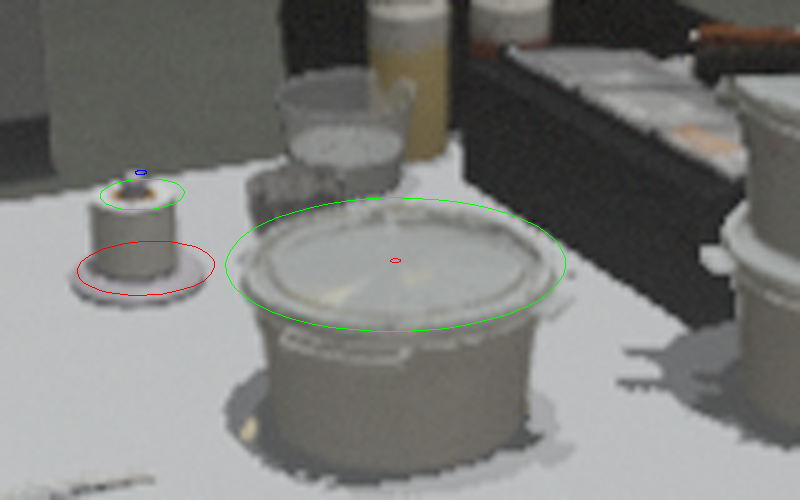

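>>> drive_tool(
  commands=[
    [[1.5, 0, -0.4, 0, 1], [3, 0, -0.7, 0, 1], [4, 0, -0.9, 0, 1], [4, 0, -1, 0, 1], [4, 0, -1, 0, 1], [4, 0, -1, 0, 1], [4, 0, -1, 0, 1], [4, 0, -1, 0, 1], [4, 0, -0.9, 0, 1], [3, 0, -0.7, 0, 1], [1.1, 0, -0.1, 0, 1], [0, 0, 0, 0, 1]],
  ],
)

```text
time_s: 1.55
tcp_pos: [0.5122, 0.2935, 0.2311]
orientation: [-0.694, 0.695, -0.134, 0.134]
ft_force: [-0.5, 0.5, 0.2]
opening: 0.995
```

```bash
python3 - <<'E'
from h import *
s=status.read_state();print(s["tcp_pos"],s["joint_pos"].round(2),s["time_s"]);print(R(s).round(3))
c=imaging.camera("wrist");V=view(c,s)
im=np.ascontiguousarray(c["img"][:,:,::-1]);cv2.imwrite("pics/w1.png",im)
print(proj(c,V,[[.51,.2955,.066],[.51,.2955,.082]]))
for X,Y,z,r,col in [(.51,.2955,.011,.048,(0,0,255)),(.51,.2955,.066,.029,(0,255,0)),(.51,.2955,.082,.008,(255,0,0))]:
    cv2.polylines(im,[np.round(circ(c,V,X,Y,z,r)).astype(int)],True,col,1)
cv2.imwrite("pics/w1o.png",im)
E
```

```text
[0.5122318  0.29353367 0.23112182] [-0.69  0.4   0.21  1.4  -0.08  1.35  0.7 ] 1.55
[[ 0.928  0.     0.372]
 [-0.372 -0.001  0.928]
 [ 0.001 -1.    -0.001]]
[[318.29881336 185.60300077]
 [318.34544832 189.31744738]]
```

View pics/w1o.png

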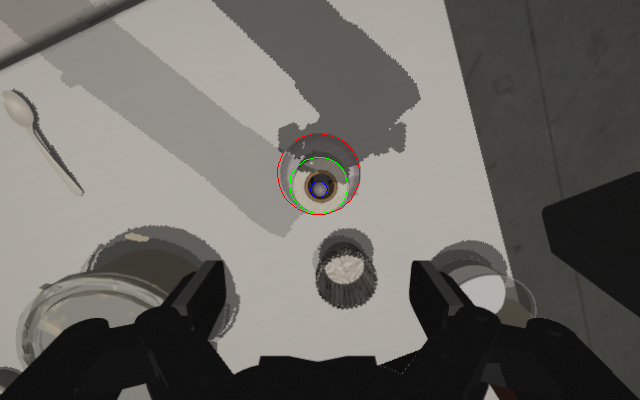

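```bash
python3 - <<'E'
from h import *
im=cv2.imread("pics/w1o.png")
im2=cv2.imread("pics/w1.png")
A=np.hstack([cv2.resize(i[125:225,270:370],None,fx=4,fy=4,interpolation=cv2.INTER_CUBIC) for i in (im2,im)])
cv2.imwrite("pics/w1z.png",A)
E
```

```text
(no output)
```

View pics/w1z.png

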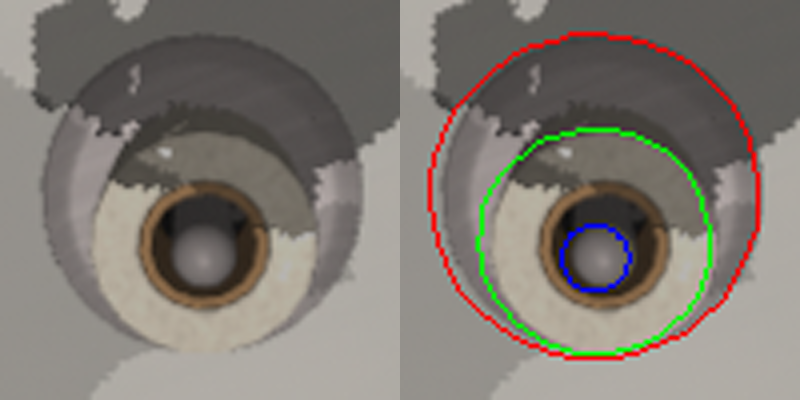

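>>> drive_tool(
  commands=[
    [[-0.3, 0, 0.3, 0, 1], [0, 1, 0, 0, 1], [0, 2, 0, 0, 1], [0, 2.5, 0, 0, 1], [0, 2.5, 0, 0, 1], [0, 2, 0, 0, 1], [0, 1, 0, 0, 1], [0, 0, 0, 0, 1]],
  ],
)

```text
time_s: 2.4
tcp_pos: [0.5068, 0.3001, 0.1194]
orientation: [-0.694, 0.696, -0.133, 0.131]
ft_force: [0.6, -0.1, -0.7]
opening: 0.995
```

```bash
python3 - <<'E'
from h import *
s=status.read_state();print(s["tcp_pos"],s["time_s"])
c=imaging.camera("wrist");V=view(c,s)
im=np.ascontiguousarray(c["img"][:,:,::-1])
for X,Y,z,r,col in [(.5107,.2974,.066,.029,(0,255,0)),(.5107,.2974,.066,.0135,(0,255,0))]:
    cv2.polylines(im,[np.round(circ(c,V,X,Y,z,r)).astype(int)],True,col,1)
cv2.imwrite("pics/w2o.png",im)
E
```

```text
[0.50680367 0.30012424 0.1193641 ] 2.4
```

View pics/w2o.png

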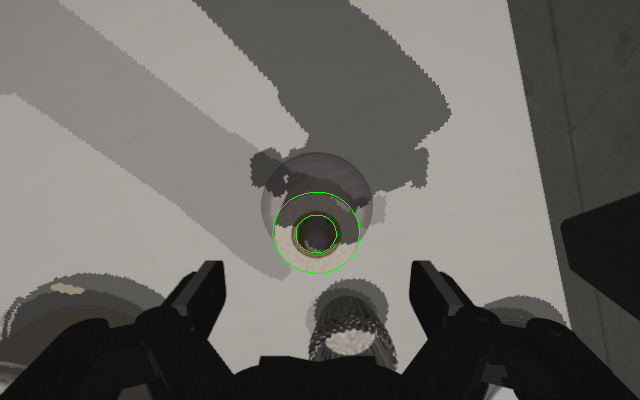

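>>> drive_tool(
  commands=[
    [[0.4, 0, 0, 0, 1], [0, 1, 0, 0, 1], [0, 2, 0, 0, 1], [0, 2, 0, 0, 1], [0, 2, 0, 0, 1], [0, 1, 0, 0, 1], [0, 0, 0, 0, 1]],
  ],
)

```text
time_s: 3.15
tcp_pos: [0.5118, 0.2976, 0.0398]
orientation: [-0.694, 0.695, -0.133, 0.132]
ft_force: [0.5, -0.1, 0.5]
opening: 1.002
```

```bash
python3 - <<'E'
from h import *
s=status.read_state();print(s["tcp_pos"],s["time_s"],s["ft_force"])
c=imaging.camera("wrist");V=view(c,s)
im=np.ascontiguousarray(c["img"][:,:,::-1])
T=s["tcp_pos"]
for X,Y,z,r,col in [(.5107,.2974,.066,.029,(0,255,0)),(T[0],T[1],.066,.029,(0,0,255))]:
    cv2.polylines(im,[np.round(circ(c,V,X,Y,z,r)).astype(int)],True,col,1)
cv2.imwrite("pics/w3o.png",im)
E
```

```text
[0.51175708 0.29758658 0.03980661] 3.15 [ 0.52333962 -0.12947339  0.52960806]
```

View pics/w3o.png

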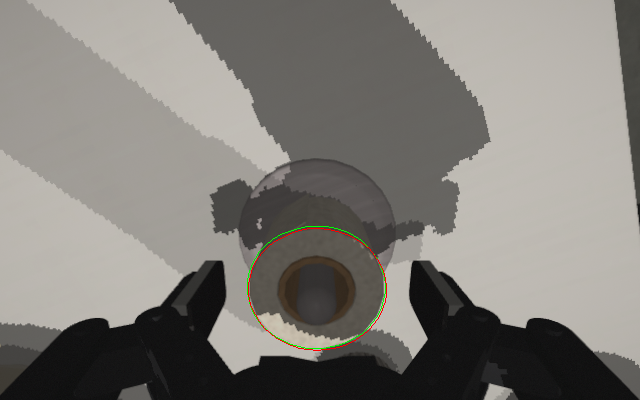

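>>> drive_tool(
  commands=[
    [[0, 1, 0, 0, 1], [0, 0.9, 0, 0, 1], [0, 0, 0, 0, 1], [0, 0, 0, 0, 0.8], [0, 0, 0, 0, 0.6], [0, 0, 0, 0, 0.4], [0, 0, 0, 0, 0.4], [0, 0, 0, 0, 0.4], [0, 0, 0, 0, 0.4]],
  ],
  newtons=40,
)

```text
time_s: 4.1
tcp_pos: [0.5132, 0.2984, 0.0228]
orientation: [0.695, -0.694, 0.132, -0.133]
ft_force: [0.8, -0.3, 2.0]
opening: 0.659
```

```bash
python3 - <<'E'
from h import *
s=status.read_state();print(s["tcp_pos"],s["time_s"],s["ft_force"],s["opening"])
c=imaging.camera("wrist")
cv2.imwrite("pics/w4.png",c["img"][:,:,::-1])
c=imaging.camera("side")
cv2.imwrite("pics/s4.png",cv2.resize(c["img"][100:220,240:400,::-1],None,fx=5,fy=5))
E
```

```text
[0.5132079  0.2984226  0.02281468] 4.1 [ 0.79492437 -0.32871341  2.0479637 ] 0.6586706565531676
```

View pics/w4.png

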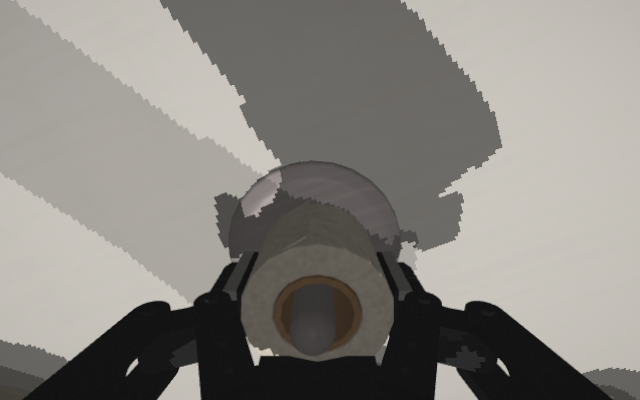

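View pics/s4.png

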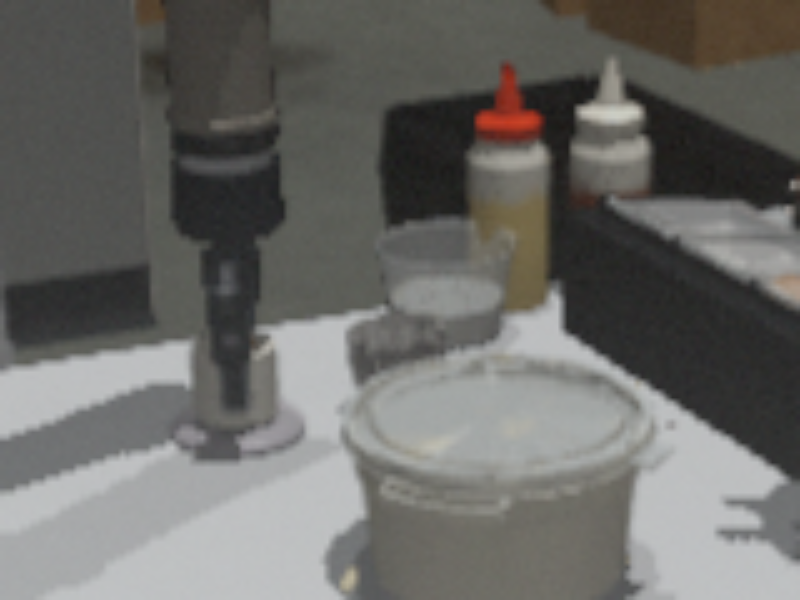

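>>> drive_tool(
  commands=[
    [[0, -0.4, 0, 0, 0.4], [0, -1, 0, 0, 0.4], [0, -1, 0, 0, 0.4], [0, -1, 0, 0, 0.4], [0, -1, 0, 0, 0.4], [0, 0, 0, 0, 0.4]],
  ],
)

```text
time_s: 4.8
tcp_pos: [0.5142, 0.2992, 0.0686]
orientation: [0.696, -0.694, 0.131, -0.134]
ft_force: [0.3, -0.0, -1.6]
opening: 0.659
```

```bash
python3 - <<'E'
from h import *
s=status.read_state();print(s["tcp_pos"],s["time_s"],s["ft_force"],s["opening"])
c=imaging.camera("wrist")
a=c["img"][:,:,::-1]
c=imaging.camera("side")
b=cv2.resize(c["img"][100:220,240:400,::-1],None,fx=3,fy=3)
cv2.imwrite("pics/w5.png",np.hstack([cv2.resize(a[150:400,160:480],None,fx=1,fy=1),b[:250]]))
E
```

```text
[0.51421566 0.29917988 0.06864526] 4.8 [ 0.28360572 -0.0066043  -1.64688535] 0.6592413690880724
```

View pics/w5.png

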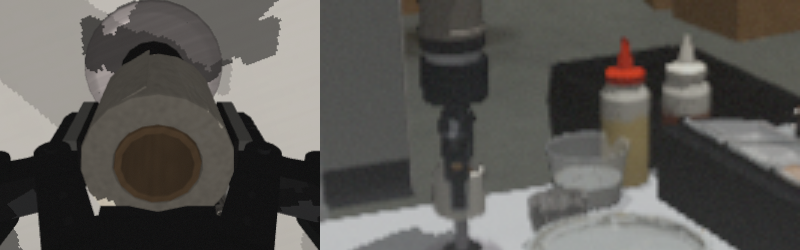

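>>> drive_tool(
  commands=[
    [[0, -0.7, 0, 0, 0.4], [0, -1.2, 0, 0, 0.4], [0, -1.5, 0, 0, 0.4], [0, -1.5, 0, 0, 0.4], [0, -1.5, 0, 0, 0.4], [0, -1.5, 0, 0, 0.4], [0, -1.5, 0, 0, 0.4], [0, -1.5, 0, 0, 0.4], [0, -1.2, 0, 0, 0.4], [0, -0.7, 0, 0, 0.4], [0, -0.3, 0, 0, 0.4], [0, 0, 0, 0, 0.4]],
  ],
)

```text
time_s: 6.1
tcp_pos: [0.5127, 0.2983, 0.1975]
orientation: [0.695, -0.695, 0.132, -0.132]
ft_force: [0.2, -0.9, -1.4]
opening: 0.66
```

```bash
python3 - <<'E'
from h import *
s=status.read_state();print(s["tcp_pos"],s["time_s"],s["ft_force"],s["opening"]);print(R(s).round(3))
c=imaging.camera("wrist")
a=c["img"][:,:,::-1]
c=imaging.camera("side")
b=cv2.resize(c["img"][80:220,220:420,::-1],None,fx=4,fy=4)
cv2.imwrite("pics/s6.png",b)
d=(np.array([.588,.0265,0])-s["tcp_pos"]);print((R(s).T@d).round(4))
V=c["view"]
for z in (.066,.106): print(atz(c,V,0,0,z)[:0])
E
```

```text
[0.51273671 0.29834521 0.19747854] 6.1 [ 0.16254983 -0.90622602 -1.43432248] 0.6602558569987078
[[ 0.93   0.     0.368]
 [-0.368  0.     0.93 ]
 [ 0.    -1.     0.   ]]
[ 0.17    0.1975 -0.2251]
[]
[]
```

View pics/s6.png

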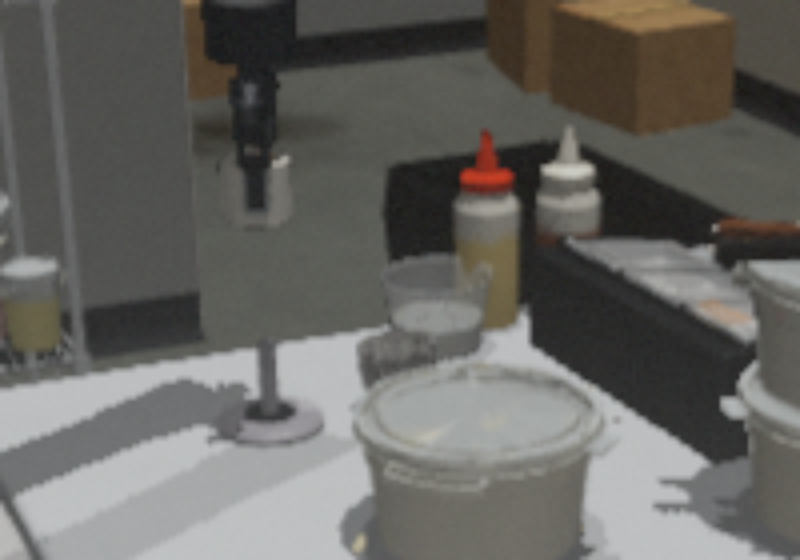

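>>> drive_tool(
  commands=[
    [[0.4, 0, -0.5, 0, 0.4], [0.8, 0, -1, 0, 0.4], [1.2, 0, -1.6, 0, 0.4], [1.6, 0, -2.1, 0, 0.4], [1.6, 0, -2.1, 0, 0.4], [1.6, 0, -2.1, 0, 0.4], [1.6, 0, -2.1, 0, 0.4], [1.6, 0, -2.1, 0, 0.4], [1.6, 0, -2.1, 0, 0.4], [1.6, 0, -2.1, 0, 0.4], [1.2, 0, -1.6, 0, 0.4], [0.8, 0, -1, 0, 0.4]],
  ],
)

```text
time_s: 7.4
tcp_pos: [0.5828, 0.0469, 0.1972]
orientation: [-0.694, 0.695, -0.134, 0.134]
ft_force: [0.8, -0.8, -1.7]
opening: 0.654
```

>>> drive_tool(
  commands=[
    [[0.7, 0, -1, 0, 0.4], [0.5, 0, -0.7, 0, 0.4], [0.2, 0, -0.4, 0, 0.4], [0, 0, 0, 0, 0.4], [0, 0, 0, 0, 0.4], [0, 0, 0, 0, 0.4]],
  ],
)

```text
time_s: 8.0
tcp_pos: [0.5879, 0.0279, 0.1973]
orientation: [0.695, -0.694, 0.132, -0.132]
ft_force: [-0.2, -0.4, -0.9]
opening: 0.661
```

```bash
python3 - <<'E'
from h import *
s=status.read_state();print(s["tcp_pos"],s["time_s"],s["ft_force"],s["opening"],abs(s["joint_vel"]).max());print(R(s).round(3))
w=imaging.camera("wrist");V=view(w,s);T=s["tcp_pos"]
im=np.ascontiguousarray(w["img"][:,:,::-1])
for dz in (.2415-.1975,): # roll top above tcp
    for r in (.029,.0135): cv2.polylines(im,[np.round(circ(w,V,T[0],T[1],T[2]+dz,r)).astype(int)],True,(0,255,0),1)
cv2.imwrite("pics/w7.png",im)
c=imaging.camera("side");t=imaging.camera("top")
V=c["view"];f=5;a,b=290,70
A=cv2.resize(c["img"][b:b+120,a:a+160,::-1],None,fx=f,fy=f,interpolation=cv2.INTER_CUBIC)
cv2.imwrite("pics/s7.png",A)
for dz in (.0175-.026,):pass
for z in (T[2]-.0085,T[2]+.0435):
    cv2.polylines(A,[np.round((circ(c,V,T[0],T[1],z,.029)+.5-[a,b])*f-.5).astype(int)],True,(0,255,0),1)
cv2.polylines(A,[np.round((circ(c,V,.588,.0265,.106,.003)+.5-[a,b])*f-.5).astype(int)],True,(0,0,255),1)
cv2.imwrite("pics/s7o.png",A)
cv2.imwrite("pics/t7.png",cv2.resize(t["img"][120:240,200:360,::-1],None,fx=5,fy=5))
E
```

```text
[0.58787647 0.02791386 0.19725078] 8.0 [-0.19265236 -0.40210148 -0.91141067] 0.6613439778480712 0.0032962592830651713
[[ 0.931 -0.     0.366]
 [-0.366  0.001  0.931]
 [-0.    -1.     0.001]]
```

View pics/w7.png

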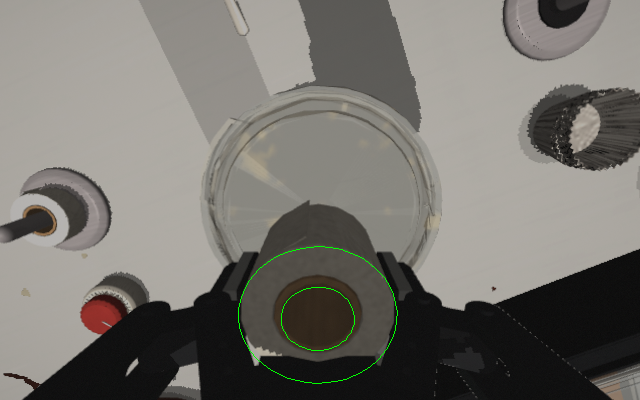

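View pics/s7.png

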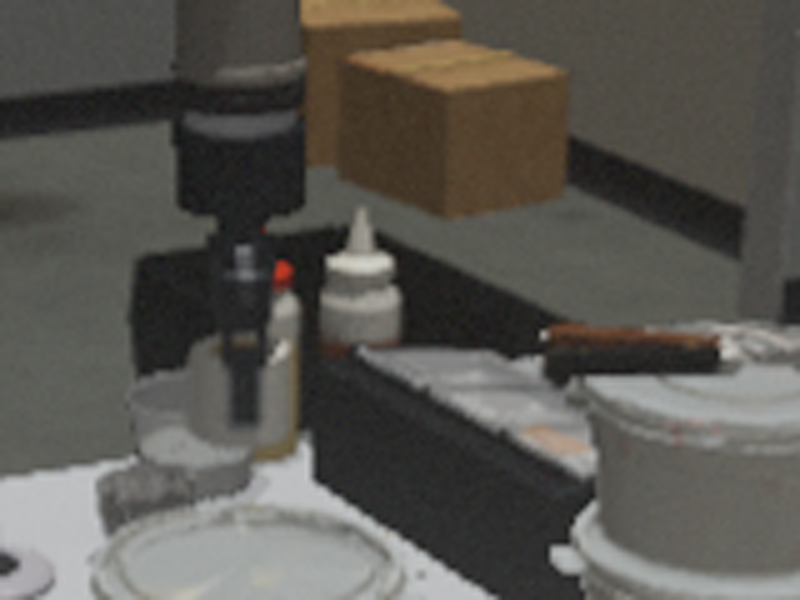

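View pics/s7o.png

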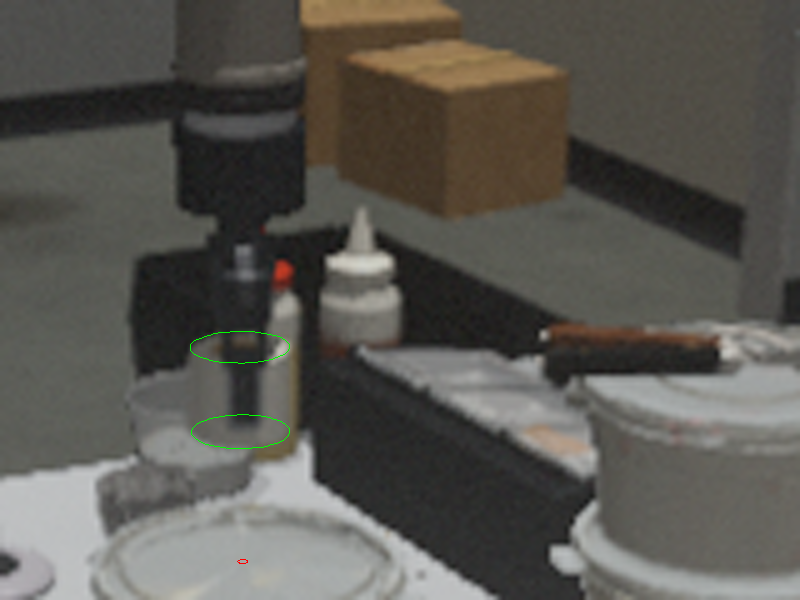

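View pics/t7.png

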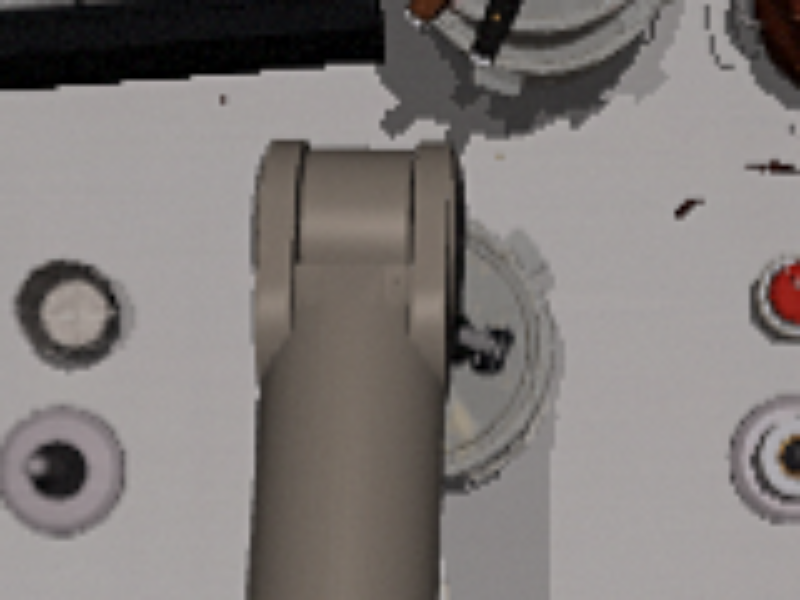

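```bash
python3 - <<'E'
from h import *
s=status.read_state();print(s["tcp_pos"],s["time_s"],abs(s["joint_vel"]).max())
w=imaging.camera("wrist");V=view(w,s)
im=np.ascontiguousarray(w["img"][:,:,::-1])
for r in (.085,.1025): cv2.polylines(im,[np.round(circ(w,V,.588,.0265,.106,r)).astype(int)],True,(0,0,255),1)
a4=cv2.imread("pics/w4.png")
cv2.imwrite("pics/w8.png",np.hstack([a4[70:400,190:450],im[70:400,190:450]]))
E
```

```text
[0.58795059 0.02730782 0.19731194] 8.15 0.00450124002906876
```

View pics/w8.png

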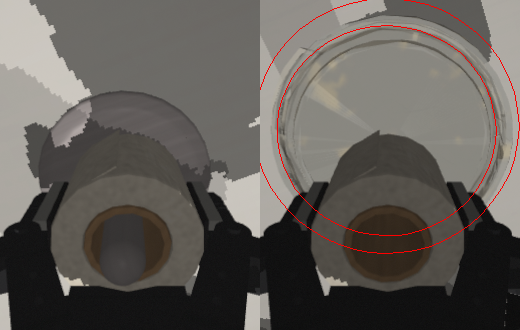

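```bash
python3 -c "
from cell import ticket
print(ticket.hand_in())"
```

```text
the job is handed in; nothing more can be done
None
```

I slid the tall roll straight up off its post and handed in with it held at about 40 N over the middle of the bare tub's lid. The hand-in gave no verdict. The whole job took about 8.2 s of the 43 s allowed.

- **Position:** the last TCP reading was (0.588, 0.027, 0.197). I estimated the lid centre at (0.588, 0.027), and overlays in the side, top and wrist views agree with that to within a few mm. The roll's centre is about 0.21 to 0.215 m up, which is 10 to 11 cm above the lid. The side view puts it about 2 mm lower than computed.
- **Level:** in the wrist image the roll looks the same as it did on its post, so I judge it level. I compared this by eye and did not measure the tilt angle.
- **Still and gripped:** joint speeds were below 0.005 rad/s. The opening held steady at 0.66, about what a 58 mm roll should give.
- **Force:** the wrist force during the lift fitted the roll's weight. The last reading, -0.9 N, was noisier.
- **Surroundings:** the flat roll, tub, foil liners and timer appear unmoved in the final pictures. I did not compare their positions numerically. I did not check the deli cup at the end, but the arm never went near it.

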